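# Find the worn bearing pedestal and slide it to reject

### The job

One of the three bearing pedestals on the granite plate has a worn bearing: rock their orange arms gently back and forth to feel which one has far too much play. Rock the worn one's arm well over both ways, towards its black grip block and away from it, and leave it leaning well over away from the block as the sign of a reject. Slide that pedestal over the plate, without lifting it, until its base is wholly on the round red mat; leave the two sound pedestals where they stand and do not disturb the other things.

Things in the scene. Friction and masses are not known exactly. Their poses are not given: they have to be found in the camera images.
- base_a (a point): Pedestal a, one of three look-alikes, 0.87 kg, loose. Aluminium base 120 x 70 x 10 mm, blue bearing housing in the middle (53 x 53 mm, up to 57 mm), black grip block at one end, rocker arm with orange handle over the middle. Point: centre of the base, 5 mm above the plate; x along the length towards the block, y across, z up. Wear cannot be seen.
- block_a (a point): Pedestal a's black upright grip block, for moving it: 26 mm (base x) x 20 mm (base y), from 10 to 65 mm above the plate, 45 mm from the base centre along base +x. Point: on its centre line, 40 mm above the plate; axes as the base.
- handle_a (a point): Centre of the orange cross handle of pedestal a's arm: round bar 16 mm thick, 44 mm long along base y, 99 mm above the plate when upright; can be pinched from above across base x. It swings about a pivot along base y, 54 mm below it.
- rocker_a (a joint): Lean of pedestal a's arm (rad): 0 upright, negative towards the grip block (base +x), positive away from it. Starts near upright, stays where left; about 0.8 N at the handle moves it until its play ends. A sound bearing stops hard within 0.09 either way, a worn one goes on to 0.24. More than about 4 N at the stop drags the pedestal along.
- base_b (a point): Pedestal b, one of three look-alikes, 0.87 kg, loose. Aluminium base 120 x 70 x 10 mm, blue bearing housing in the middle (53 x 53 mm, up to 57 mm), black grip block at one end, rocker arm with orange handle over the middle. Point: centre of the base, 5 mm above the plate; x along the length towards the block, y across, z up. Wear cannot be seen.
- block_b (a point): Pedestal b's black upright grip block, for moving it: 26 mm (base x) x 20 mm (base y), from 10 to 65 mm above the plate, 45 mm from the base centre along base +x. Point: on its centre line, 40 mm above the plate; axes as the base.
- handle_b (a point): Centre of the orange cross handle of pedestal b's arm: round bar 16 mm thick, 44 mm long along base y, 99 mm above the plate when upright; can be pinched from above across base x. It swings about a pivot along base y, 54 mm below it.
- rocker_b (a joint): Lean of pedestal b's arm (rad): 0 upright, negative towards the grip block (base +x), positive away from it. Starts near upright, stays where left; about 0.8 N at the handle moves it until its play ends. A sound bearing stops hard within 0.09 either way, a worn one goes on to 0.24. More than about 4 N at the stop drags the pedestal along.
- base_c (a point): Pedestal c, one of three look-alikes, 0.87 kg, loose. Aluminium base 120 x 70 x 10 mm, blue bearing housing in the middle (53 x 53 mm, up to 57 mm), black grip block at one end, rocker arm with orange handle over the middle. Point: centre of the base, 5 mm above the plate; x along the length towards the block, y across, z up. Wear cannot be seen.
- block_c (a point): Pedestal c's black upright grip block, for moving it: 26 mm (base x) x 20 mm (base y), from 10 to 65 mm above the plate, 45 mm from the base centre along base +x. Point: on its centre line, 40 mm above the plate; axes as the base.
- handle_c (a point): Centre of the orange cross handle of pedestal c's arm: round bar 16 mm thick, 44 mm long along base y, 99 mm above the plate when upright; can be pinched from above across base x. It swings about a pivot along base y, 54 mm below it.
- rocker_c (a joint): Lean of pedestal c's arm (rad): 0 upright, negative towards the grip block (base +x), positive away from it. Starts near upright, stays where left; about 0.8 N at the handle moves it until its play ends. A sound bearing stops hard within 0.09 either way, a worn one goes on to 0.24. More than about 4 N at the stop drags the pedestal along.
- mat_center (a point): Centre of the round red reject mat, 180 mm in diameter, a film lying flush on the plate (no step to speak of), so that things slide straight onto it. It may lie to either side of the pedestals or between them, in one row with them; the strip of plate on the robot's side of this row is kept free.
- ring_gauge: Steel ring gauge, 60 mm across, 18 mm high, lying behind the row; origin under its centre. Leave alone.
- v_block: Dark steel V-block, 70 x 50 x 44 mm, behind the row; origin under its centre. Leave alone.
- plug_gauge: Plug gauge lying behind the row, black grip and steel end, 120 mm long, 22 mm thick; origin at the underside near its middle. Leave alone.
- oil_jar: Small jar, 56 mm across, 85 mm high, far left; origin under its centre. Leave alone.
- gauge_case: Closed wooden case, 150 x 100 x 45 mm, far right; origin under its centre. Leave alone.
Things that resemble listed ones, but are neither listed nor needed, are in the scene too. Leave any green look-alike of the part that bears base_a alone.

How it is judged:
By the outcome, as a careful person would: the job done as asked, in the order asked, and still so for the second after the job is handed in, with the robot touching nothing.
It also fails if it takes over 72 s, if anything falls off the work surface, if the arm or the gripper's body presses on something with over 40 N, if the wrist force passes 120 N, or if a joint passes its speed limit or range.

### The arm

A 6-joint arm with a two-finger parallel gripper is mounted at the origin on the work surface. World frame = base frame: x ahead of the robot, y to its left, z up, the work surface at z = 0. Lengths are in m, angles in degrees, forces in N, time in s.
With the tool pointing down it reaches from about 0.325 to 0.775 m from the base axis. Payload 5.5 kg.
Tool frame: the origin (TCP) lies between the finger pads; the fingertips stand 8 mm ahead of it and the grasp point (between the pads) lies 11 mm behind it; y points along the fingers, x is the direction in which the jaws open and shut, and the axes are right-handed (so a half turn about y gives the same grasp; the last joint's range is limited). The gripper opens to 88 mm and grips with 3 to 60 N. Pads are 20 mm wide; open, the fingers measure 115 mm over their backs; the gripper's body (75 mm by 178 mm) begins 61 mm behind the grasp point.
Start: joints at [72.038, 5.22, 70.514, -0, 104.267, -3.249], TCP at [0.152, 0.58, 0.231] pointing down, gripper open.
Joint ranges: [-164.24, 164.24], [-49.07, 125.15], [9.68, 141.18], [-86.29, 266.29], [3.28, 154.24], [-151.56, 151.56]. Speed limits (degrees/s): [147.25, 147.25, 172.46, 180, 180, 180].

### API

Orientations are given as [roll, pitch, yaw] about the fixed x, y, z axes, in that order (R = Rz(yaw) Ry(pitch) Rx(roll)).
In Python, from workcell import readout, imaging, job, nets gives the robot as it stands.
- The arm moves only by the shell command python3 -m crank 'ROWS' [OPENING] [FORCE]. ROWS is JSON, a list of rows, each an object with "offset": the shift along the tool's x, y, z scaled (see below), a list of three; "rot": the turn, a rotation vector about the tool's x, y, z scaled (see below), a list of three. In form: [{"offset": [dx, dy, dz], "rot": [wx, wy, wz]}, ...]. A call has 1 to 10 rows; each row shifts and turns the commanded pose from where the row before left it, along the tool's axes as they then stand; what a row does not reach is not made up. The controller multiplies each number of a shift by 0.25 m and each number of a turn by 45 degrees. A row lasts 1/12 s, in which the tool goes at most 41.7 mm and 7.16 degrees, less where a joint would pass 70% of its speed; a pose out of reach is approached as far as the arm can. A call with a number of a shift or a turn outside -1 to 1 is refused whole. A call with a gripper value outside its range is refused whole. OPENING is the gripper command: -1 is shut, 1 is fully open, values between are in proportion, set as the call begins (- or left out, the last holds). The fingers move at their own pace and stop on an object; FORCE is the grip in N (left out, the last holds). Time passes only in rows, so rows that do not move let the fingers close. It gives the time, the measured TCP pose, the force and the opening at its end, in the units of the state.
- readout.sense(): the state, without advancing time (a new reading comes with each control period).
- imaging.get_image(name): name is "scene" or "side" or "wrist"; returns the picture (400x640x3 uint8, red, green, blue); there is no depth.
- imaging.camera_params(name): a dict with "camera_matrix" (3x3 intrinsics, pixels), "world_from_camera" (4x4, takes a point from camera to world coordinates). Camera axes: x right, y down, z forward; pixel columns grow to the right and rows downward; lengths in m; the calibration is good to about 2 mm. A picture is of the moment at which its call begins: read the wrist's pose just before it. camera_params takes no time and is no camera call; for the wrist camera it gives the pose at the moment of the call.
- job.job_done(): hands the job in, once; it reports no verdict.
Trained networks look in the newest picture that a camera, given by its name, has taken for a name from the list of things; names that differ only in an ending like _2 or _b are one class to them, and where a whole thing is asked for, a point or a joint stands for the part that bears it (a point fixed in the world has none). Each returns a list of dicts, best first, with "score" (0 to 1); they miss things now and then, are a little off and sometimes report something else, mostly with a low value. They report only what shows in the picture. A call takes as long as a camera call. They do not tell look-alikes from the thing itself.
- nets.look_for(camera, label): "at" ([x, y, z] in m, in world coordinates, good to about 4 mm: the middle of the surface that is visible of it).
- nets.regions_of(camera, label): "mask" (400x640 bool, what is visible of it).
- nets.mark_of(camera, label): "at" ([x, y, z] in m, in world coordinates, good to about 4 mm: a listed point, or the origin of a listed thing).
The state is a dict: "time": time; "joint_pos": joint angles; "dq": joint speeds; "joint_efforts": joint torques, N m; "ee_pos": TCP position; "eef_rot": TCP orientation; "wrist_force": force on the tool from outside, world axes, zero at the start; "torque": the same for the moment, N m; "finger_gap": finger opening in m.
Only numpy, scipy, OpenCV 4.12 (cv2) and the standard library are available. Lean on these libraries where they do the work, as an engineer would, in place of code of your own. Each camera call takes 0.05 s, during which the arm holds its last target.

## Working session

There is one attempt and no reset: what is moved stays moved. The work goes in short steps, Python scripts to look and compute and a shell command to move; the robot and the scene stay as the last step left them, time stands still between calls to the robot, and variables do not carry over. Pictures are saved under pics/ and viewed, and the job is handed in when it is done.

```bash
ls; mkdir -p pics
cat > h.py <<'E'
import numpy as np, cv2
from workcell import readout, imaging, job, nets
def shot(cam,name):
    im=imaging.get_image(cam); cv2.imwrite('pics/'+name,im[:,:,::-1]); return im
def proj(cam,p):
    c=imaging.camera_params(cam);K=np.array(c['camera_matrix']);T=np.linalg.inv(np.array(c['world_from_camera']))
    q=T[:3,:3]@np.array(p)+T[:3,3]; q=K@q; return q[:2]/q[2]
def ray(cam,u,v,z):
    c=imaging.camera_params(cam);K=np.array(c['camera_matrix']);T=np.array(c['world_from_camera'])
    d=T[:3,:3]@np.linalg.inv(K)@np.array([u,v,1]);o=T[:3,3]; return o+d*(z-o[2])/d[2]
E
python3 - <<'E'
from h import *
print(readout.sense())
for c in ['scene','side','wrist']: shot(c,c+'0.png')
E
```

```text
pics
{'time': 0.0, 'joint_pos': array([ 7.20371071e+01,  5.26296984e+00,  7.05812036e+01, -2.21779642e-04,
        1.04265163e+02, -3.24945490e+00]), 'dq': array([ 0.07428904, -0.06150974, -0.07548371,  0.04529256,  0.07680206,
       -0.06732667]), 'joint_efforts': array([ 1.09237175e-03, -4.46462631e+01, -4.06449437e+01,  6.99351495e-02,
        2.95895326e-02, -1.80741308e-04]), 'ee_pos': array([0.15231811, 0.58006398, 0.22951496]), 'eef_rot': array([-89.99401714,   0.10917283,  75.28651322]), 'wrist_force': array([ 0.00385046, -0.37965251,  0.19371636]), 'torque': array([-0.00414527, -0.03465591, -0.07148675]), 'finger_gap': 0.08774090051947885}
```

View pics/scene0.png

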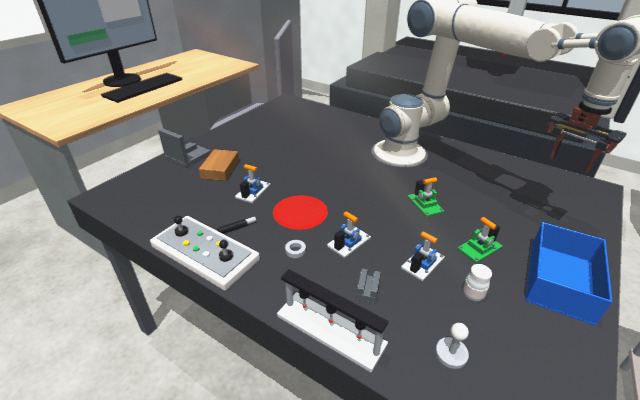

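View pics/side0.png

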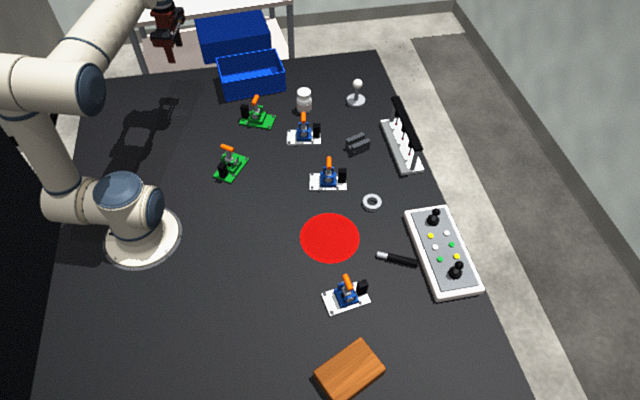

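View pics/wrist0.png

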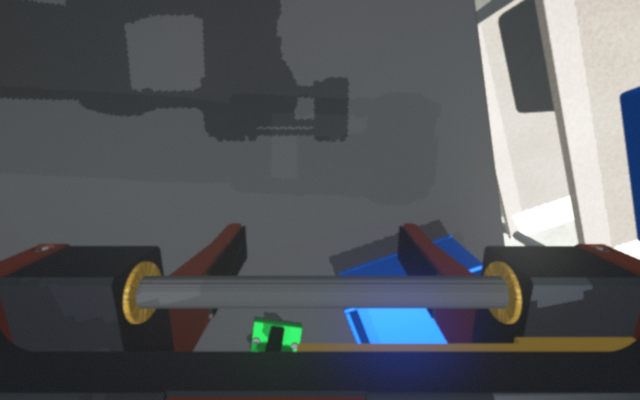

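The scene view shows three aluminium-based pedestals with blue housings, at about (252,184), (349,232) and (424,258). Two green look-alikes, at (427,195) and (482,238), must be left alone. The red mat is at (300,211), between two of the pedestals.

Run:
```python
from h import *
np.set_printoptions(precision=4,suppress=True)
for cam in ['scene','side']:
    imaging.get_image(cam)
    for l in ['base_a','block_a','handle_a','mat_center']:
        for r in nets.mark_of(cam,l):
            print(cam,l,round(r['score'],2),np.array(r['at']),proj(cam,r['at']).round())
```

```text
scene base_a 0.98 [0.3969 0.4442 0.0088] [482. 246.]
scene base_a 0.94 [ 0.2847  0.2204 -0.0009] [424. 204.]
scene base_a 0.72 [ 0.559  -0.3129  0.005 ] [253. 190.]
scene base_a 0.57 [0.5485 0.323  0.0036] [424. 262.]
scene block_a 0.97 [0.637  0.0939 0.042 ] [340. 239.]
scene block_a 0.94 [0.5976 0.3148 0.0383] [417. 263.]
scene block_a 0.92 [0.3544 0.4576 0.0402] [493. 232.]
scene block_a 0.74 [0.2604 0.1892 0.039 ] [420. 188.]
scene block_a 0.65 [ 0.6013 -0.3085  0.0399] [244. 188.]
scene handle_a 0.75 [0.4036 0.4351 0.0976] [486. 224.]
scene handle_a 0.67 [0.2812 0.2264 0.0997] [431. 180.]
scene handle_a 0.64 [ 0.5582 -0.3108  0.0972] [251. 168.]
scene handle_a 0.61 [0.5499 0.322  0.0962] [429. 238.]
scene handle_a 0.47 [0.5938 0.1056 0.0942] [352. 218.]
scene handle_a 0.36 [ 0.5589 -0.3133  0.0045] [252. 190.]
scene handle_a 0.32 [ 0.5498 -0.1055  0.001 ] [302. 210.]
scene mat_center 0.57 [ 0.552  -0.1045  0.0018] [301. 210.]
side base_a 0.97 [0.5965 0.1019 0.0017] [329. 182.]
side base_a 0.94 [0.5473 0.3207 0.0044] [303. 137.]
side base_a 0.69 [0.3997 0.4439 0.0024] [258. 120.]
side base_a 0.62 [0.2828 0.2235 0.0037] [230. 168.]
side base_a 0.57 [ 0.5518 -0.3094  0.0086] [344. 296.]
side block_a 0.8 [0.2598 0.1875 0.0409] [223. 169.]
side block_a 0.74 [0.356  0.4565 0.0392] [244. 111.]
side block_a 0.68 [0.5978 0.315  0.042 ] [317. 129.]
side block_a 0.65 [0.6346 0.0934 0.0418] [341. 175.]
side block_a 0.56 [ 0.6027 -0.3028  0.0373] [362. 286.]
side handle_a 0.71 [0.2816 0.2253 0.1   ] [226. 147.]
side handle_a 0.69 [ 0.5584 -0.3111  0.0981] [348. 281.]
side handle_a 0.63 [0.5901 0.1003 0.1001] [328. 163.]
side handle_a 0.56 [0.3957 0.4404 0.096 ] [254. 101.]
side handle_a 0.5 [0.5485 0.3179 0.0977] [303. 118.]
side mat_center 0.66 [ 0.5536 -0.1061  0.0017] [329. 236.]
side mat_center 0.5 [ 0.7439 -0.2267 -0.0015] [401. 261.]
```

Run:
```python
import cv2
a=cv2.imread('pics/side0.png');b=cv2.imread('pics/scene0.png')
cv2.imwrite('pics/sc1.png',cv2.resize(a[90:330,270:400],None,fx=2.5,fy=2.5,interpolation=cv2.INTER_CUBIC))
cv2.imwrite('pics/sc2.png',cv2.resize(b[150:300,220:520],None,fx=2.6,fy=2.6,interpolation=cv2.INTER_CUBIC))
```

```text
(no output)
```

View pics/sc1.png

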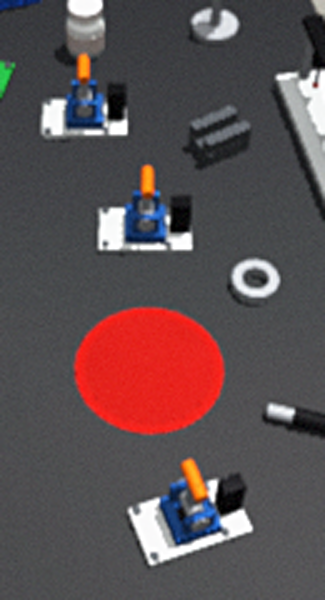

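View pics/sc2.png

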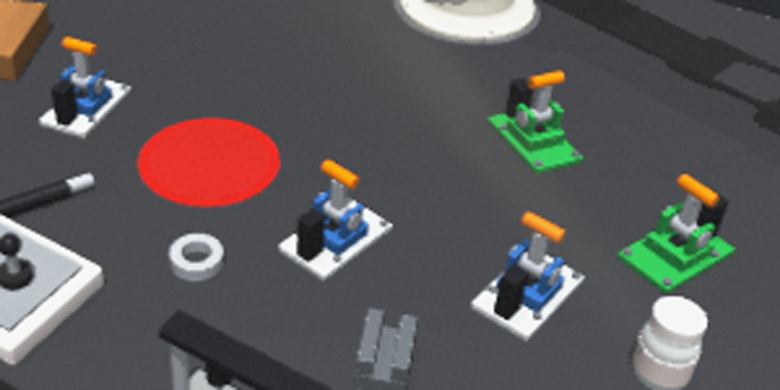

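The camera cross-checks agree:

| Pedestal | Position (x, y) | Pixel |
|---|---|---|
| P1 | (0.548, 0.321) | (424,258) |
| P2 | (0.595, 0.102) | (349,232) |
| P3 | (0.556, -0.311) | (252,184) |
| Green (rejected) | n/a | (427,195) |
| Green (rejected) | n/a | (482,238) |

The crops show the chosen three with aluminium bases and blue housings, and each black block on the far side (+x). I'll start with P1.

```bash
cat >> h.py <<'E'
from scipy.spatial.transform import Rotation as Ro
def toolR(s): return Ro.from_euler('xyz',s['eef_rot'],degrees=True)
def to(x,y,z,yaw):
    """tool-axes shift units after turning to yaw"""
    s=readout.sense(); R=toolR(s)
    Rt=Ro.from_euler('xyz',[-90,0,yaw],degrees=True)
    w=(R.inv()*Rt).as_rotvec(degrees=True)
    d=np.array([x,y,z])-s['ee_pos']
    print('t',round(s['time'],2),'pos',s['ee_pos'].round(4),'rpy',s['eef_rot'].round(2))
    print('rot units',(w/45).round(3),' shift units after turn',(Rt.inv().apply(d)/0.25).round(4))
E
python3 - <<'E'
from h import *
s=readout.sense();T=np.array(imaging.camera_params('wrist')['world_from_camera']);R=toolR(s)
print('cam in tool',R.inv().apply(T[:3,3]-s['ee_pos']),'look',R.inv().apply(T[:3,2]))
to(0.549,0.320,0.20,-8)
E
```

```text
cam in tool [-0.00096349 -0.15396707  0.06505214] look [-3.18857806e-05  9.70594313e-01 -2.40721163e-01]
t 0.65 pos [0.1524 0.5803 0.2307] rpy [-90.    -0.    75.29]
rot units [-0.     1.851  0.   ]  shift units after turn [ 1.7159  0.1227 -0.8105]
```

```bash
python3 -m crank '[{"offset":[0,0,0],"rot":[0,0.154,0]},{"offset":[0,0,0],"rot":[0,0.154,0]},{"offset":[0,0,0],"rot":[0,0.154,0]},{"offset":[0,0,0],"rot":[0,0.154,0]},{"offset":[0,0,0],"rot":[0,0.154,0]},{"offset":[0,0,0],"rot":[0,0.154,0]},{"offset":[0,0,0],"rot":[0,0.154,0]},{"offset":[0,0,0],"rot":[0,0.154,0]},{"offset":[0,0,0],"rot":[0,0.154,0]},{"offset":[0,0,0],"rot":[0,0.154,0]}]' 0.2 3
python3 -m crank '[{"offset":[0,0,0],"rot":[0,0.154,0]},{"offset":[0,0,0],"rot":[0,0.154,0]},{"offset":[0.143,0.01,-0.067],"rot":[0,0,0]},{"offset":[0.143,0.01,-0.067],"rot":[0,0,0]},{"offset":[0.143,0.01,-0.067],"rot":[0,0,0]},{"offset":[0.143,0.01,-0.067],"rot":[0,0,0]},{"offset":[0.143,0.01,-0.067],"rot":[0,0,0]},{"offset":[0.143,0.01,-0.067],"rot":[0,0,0]},{"offset":[0.143,0.01,-0.067],"rot":[0,0,0]},{"offset":[0.143,0.01,-0.067],"rot":[0,0,0]}]'
python3 -m crank '[{"offset":[0.143,0.01,-0.067],"rot":[0,0,0]},{"offset":[0.143,0.01,-0.067],"rot":[0,0,0]},{"offset":[0.143,0.01,-0.067],"rot":[0,0,0]},{"offset":[0.14,0.01,-0.067],"rot":[0,0,0]},{"offset":[0,0,0],"rot":[0,0,0]},{"offset":[0,0,0],"rot":[0,0,0]}]'
python3 - <<'E'
from h import *
to(0.549,0.320,0.20,-8); shot('wrist','w1.png')
to(0.549,0.320,0.088,-8)
for l in ['base_a','block_a','handle_a']:
    for r in nets.mark_of('wrist',l): print(l,round(r['score'],2),np.array(r['at']).round(4),proj('wrist',r['at']).round())
E
```

```text
time: 1.48
ee_pos: [0.1524, 0.5803, 0.2306]
eef_rot: [-90.0, 0.0, 5.6]
wrist_force: [0.2, -0.4, -0.5]
finger_gap: 0.0527
time: 2.32
ee_pos: [0.4187, 0.4071, 0.2108]
eef_rot: [-90.0, -0.0, -7.9]
wrist_force: [-0.1, 0.7, 0.1]
finger_gap: 0.053
time: 2.82
ee_pos: [0.5503, 0.3209, 0.1995]
eef_rot: [-90.1, 0.1, -8.1]
wrist_force: [-0.2, 0.0, 0.4]
finger_gap: 0.0526
t 2.82 pos [0.5503 0.3209 0.1995] rpy [-9.005e+01  8.000e-02 -8.080e+00]
rot units [ 0.001 -0.002 -0.002]  shift units after turn [-0.0046 -0.0019 -0.0044]
t 2.87 pos [0.5493 0.3222 0.2002] rpy [-9.001e+01  7.000e-02 -7.960e+00]
rot units [ 0.     0.001 -0.001]  shift units after turn [ 2.000e-04  4.487e-01 -8.700e-03]
base_a 0.81 [0.5507 0.3216 0.0033] [324. 181.]
base_a 0.8 [0.5924 0.1076 0.0032] [375. 331.]
base_a 0.74 [0.3954 0.4385 0.0088] [169.  98.]
block_a 0.65 [0.5952 0.3123 0.0416] [367. 191.]
block_a 0.58 [0.3573 0.4626 0.0373] [112.  76.]
handle_a 0.66 [0.3985 0.4434 0.1047] [112.  80.]
handle_a 0.59 [0.5498 0.3227 0.0972] [324. 200.]
```

View pics/w1.png

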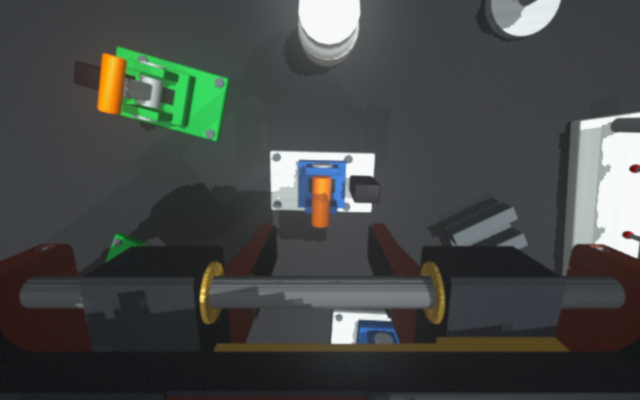

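The picture shows P1 centred and square to the jaws, with its handle at (321,200). I'll descend and pinch it.

```bash
python3 -m crank '[{"offset":[0,0.11,0],"rot":[0,0,0]},{"offset":[0,0.11,0],"rot":[0,0,0]},{"offset":[0,0.11,0],"rot":[0,0,0]},{"offset":[0,0.06,0],"rot":[0,0,0]},{"offset":[0,0.03,0],"rot":[0,0,0]},{"offset":[0,0.028,0],"rot":[0,0,0]},{"offset":[0,0,0],"rot":[0,0,0]},{"offset":[0,0,0],"rot":[0,0,0]}]'
python3 - <<'E'
from h import *
to(0.549,0.320,0.088,-8); shot('wrist','w2.png')
E
```

```text
time: 3.68
ee_pos: [0.5492, 0.3232, 0.0899]
eef_rot: [-89.9, -0.1, -7.8]
wrist_force: [0.6, -0.4, -0.3]
finger_gap: 0.0528
t 3.68 pos [0.5492 0.3232 0.0899] rpy [-8.994e+01 -8.000e-02 -7.830e+00]
rot units [-0.001  0.004  0.002]  shift units after turn [ 0.001   0.0077 -0.0128]
```

View pics/w2.png

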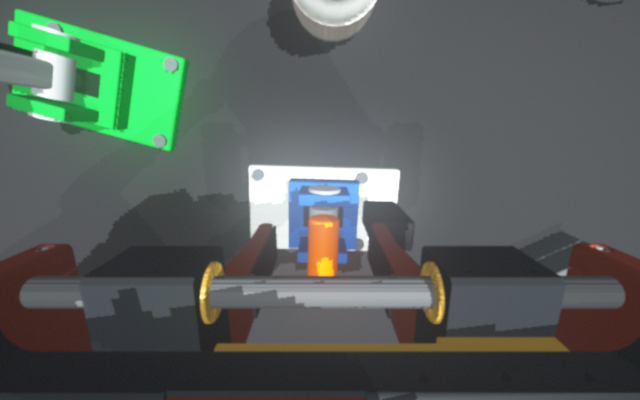

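The handle at (323,245) is midway between the fingers, so I can close on it.

```bash
python3 -m crank '[{"offset":[0,0.004,-0.006],"rot":[0,0,0]},{"offset":[0,0,0],"rot":[0,0,0]},{"offset":[0,0,0],"rot":[0,0,0]},{"offset":[0,0,0],"rot":[0,0,0]},{"offset":[0,0,0],"rot":[0,0,0]},{"offset":[0,0,0],"rot":[0,0,0]},{"offset":[0,0,0],"rot":[0,0,0]},{"offset":[0,0,0],"rot":[0,0,0]}]' -1 3
python3 -m crank '[{"offset":[0.004,0,0],"rot":[0,0,0]},{"offset":[0.004,0,0],"rot":[0,0,0]},{"offset":[0,0,0],"rot":[0,0,0]}]'
python3 -m crank '[{"offset":[0.004,0,0],"rot":[0,0,0]},{"offset":[0,0,0],"rot":[0,0,0]}]'
python3 -m crank '[{"offset":[0.004,0,0],"rot":[0,0,0]},{"offset":[0,0,0],"rot":[0,0,0]}]'
```

```text
time: 4.4
ee_pos: [0.549, 0.3211, 0.0877]
eef_rot: [-90.0, -0.0, -7.9]
wrist_force: [0.7, -0.6, 0.5]
finger_gap: 0.0159
time: 4.65
ee_pos: [0.5508, 0.3208, 0.0876]
eef_rot: [-90.0, 0.0, -7.9]
wrist_force: [-0.9, 0.2, 0.8]
finger_gap: 0.016
time: 4.82
ee_pos: [0.5519, 0.3207, 0.0876]
eef_rot: [-90.0, 0.0, -7.9]
wrist_force: [-1.8, -0.6, 1.4]
finger_gap: 0.016
time: 4.98
ee_pos: [0.5529, 0.3205, 0.0876]
eef_rot: [-90.0, 0.0, -7.9]
wrist_force: [-1.5, 0.5, -0.5]
finger_gap: 0.0159
```

```bash
python3 -m crank '[{"offset":[0.004,0,0],"rot":[0,0,0]},{"offset":[0,0,0],"rot":[0,0,0]}]'
python3 -m crank '[{"offset":[0,0,0],"rot":[0,0,0]}]'
```

```text
time: 5.15
ee_pos: [0.5539, 0.3204, 0.0877]
eef_rot: [-90.0, 0.0, -7.9]
wrist_force: [-1.2, 0.2, 1.1]
finger_gap: 0.0162
time: 5.23
ee_pos: [0.5539, 0.3204, 0.0876]
eef_rot: [-90.0, 0.0, -7.9]
wrist_force: [-2.2, -0.4, 1.1]
finger_gap: 0.016
```

```bash
python3 -m crank '[{"offset":[0.004,0,0],"rot":[0,0,0]},{"offset":[0,0,0],"rot":[0,0,0]}]'
python3 -m crank '[{"offset":[0,0,0],"rot":[0,0,0]}]'
```

```text
time: 5.4
ee_pos: [0.5544, 0.3203, 0.0876]
eef_rot: [-90.0, 0.1, -7.9]
wrist_force: [-3.9, 0.5, 2.4]
finger_gap: 0.0159
time: 5.48
ee_pos: [0.5544, 0.3203, 0.0876]
eef_rot: [-90.0, 0.0, -7.9]
wrist_force: [-3.6, -0.1, 1.4]
finger_gap: 0.0161
```

There is a hard stop after about 5.4 mm. I'll back off and feel the other way.

```bash
python3 -m crank '[{"offset":[-0.008,0,0],"rot":[0,0,0]},{"offset":[-0.008,0,0],"rot":[0,0,0]},{"offset":[-0.008,0,0],"rot":[0,0,0]},{"offset":[-0.008,0,0],"rot":[0,0,0]},{"offset":[0,0,0],"rot":[0,0,0]}]'
python3 -m crank '[{"offset":[-0.004,0,0],"rot":[0,0,0]},{"offset":[0,0,0],"rot":[0,0,0]}]'
python3 -m crank '[{"offset":[0,0,0],"rot":[0,0,0]}]'
```

```text
time: 5.9
ee_pos: [0.5469, 0.3215, 0.088]
eef_rot: [-90.0, -0.1, -7.9]
wrist_force: [0.5, -0.7, 0.7]
finger_gap: 0.016
time: 6.07
ee_pos: [0.5459, 0.3216, 0.0878]
eef_rot: [-90.0, -0.0, -7.9]
wrist_force: [1.3, 1.0, 1.9]
finger_gap: 0.0161
time: 6.15
ee_pos: [0.5459, 0.3216, 0.0878]
eef_rot: [-90.0, -0.0, -7.9]
wrist_force: [1.0, 0.3, 1.8]
finger_gap: 0.0164
```

```bash
python3 -m crank '[{"offset":[-0.004,0,0],"rot":[0,0,0]},{"offset":[0,0,0],"rot":[0,0,0]}]'
python3 -m crank '[{"offset":[-0.002,0,0],"rot":[0,0,0]},{"offset":[0,0,0],"rot":[0,0,0]}]'
```

```text
time: 6.32
ee_pos: [0.5451, 0.3217, 0.0878]
eef_rot: [-90.0, -0.0, -7.9]
wrist_force: [2.2, 0.7, 1.7]
finger_gap: 0.0163
time: 6.48
ee_pos: [0.5449, 0.3217, 0.0879]
eef_rot: [-90.0, -0.1, -7.9]
wrist_force: [4.2, 0.2, 1.5]
finger_gap: 0.0158
```

P1 stops hard both ways, with about 9 mm total travel (±0.085 rad), so it is sound. I'll return its arm to the middle, release it and go to P2.

```bash
python3 -m crank '[{"offset":[0.006,0,0],"rot":[0,0,0]},{"offset":[0.006,0,0],"rot":[0,0,0]},{"offset":[0.006,0,0],"rot":[0,0,0]},{"offset":[0,0,0],"rot":[0,0,0]}]'
python3 -m crank '[{"offset":[0,0,0],"rot":[0,0,0]},{"offset":[0,0,0],"rot":[0,0,0]},{"offset":[0,0,0],"rot":[0,0,0]},{"offset":[0,-0.08,0],"rot":[0,0,0]},{"offset":[0,-0.15,0],"rot":[0,0,0]},{"offset":[0,-0.15,0],"rot":[0,0,0]},{"offset":[0,0,0],"rot":[0,0,0]}]' 0.2
python3 - <<'E'
from h import *
to(0.593,0.101,0.19,-10)
E
```

```text
time: 6.82
ee_pos: [0.5487, 0.3211, 0.0875]
eef_rot: [-90.0, 0.1, -7.9]
wrist_force: [-0.7, -0.5, 3.4]
finger_gap: 0.0161
time: 7.4
ee_pos: [0.5511, 0.3222, 0.192]
eef_rot: [-89.6, -0.6, -7.9]
wrist_force: [1.0, -0.6, 1.2]
finger_gap: 0.053
t 7.4 pos [0.5511 0.3222 0.192 ] rpy [-89.58  -0.6   -7.88]
rot units [-0.009  0.047  0.013]  shift units after turn [ 0.3188  0.008  -0.8421]
```

```bash
python3 -m crank '[{"offset":[0,0,0],"rot":[0,0.047,0]},{"offset":[0.053,0,-0.14],"rot":[0,0,0]},{"offset":[0.053,0,-0.14],"rot":[0,0,0]},{"offset":[0.053,0,-0.14],"rot":[0,0,0]},{"offset":[0.053,0,-0.14],"rot":[0,0,0]},{"offset":[0.053,0,-0.14],"rot":[0,0,0]},{"offset":[0.053,0,-0.14],"rot":[0,0,0]},{"offset":[0,0,0],"rot":[0,0,0]},{"offset":[0,0,0],"rot":[0,0,0]},{"offset":[0,0,0],"rot":[0,0,0]}]'
python3 - <<'E'
from h import *
to(0.593,0.101,0.20,-8); shot('wrist','w3.png')
to(0.593,0.101,0.088,-10)
for l in ['base_a','block_a','handle_a']:
    for r in nets.mark_of('wrist',l): print(l,round(r['score'],2),np.array(r['at']).round(4),proj('wrist',r['at']).round())
E
```

```text
time: 8.23
ee_pos: [0.5906, 0.1007, 0.1823]
eef_rot: [-90.0, 0.0, -10.0]
wrist_force: [-0.3, 0.5, 0.4]
finger_gap: 0.0525
t 8.23 pos [0.5906 0.1007 0.1823] rpy [-8.998e+01  3.000e-02 -1.002e+01]
rot units [-0.001 -0.045 -0.001]  shift units after turn [ 0.0092 -0.0707  0.0026]
t 8.28 pos [0.5906 0.1014 0.1824] rpy [-8.998e+01  2.000e-02 -9.950e+00]
rot units [-0.001  0.001 -0.001]  shift units after turn [9.900e-03 3.776e-01 3.000e-04]
base_a 0.9 [0.2872 0.2234 0.0065] [ 23. 122.]
base_a 0.87 [0.5877 0.1086 0.0042] [318. 178.]
block_a 0.95 [0.636  0.0961 0.0442] [368. 189.]
handle_a 0.84 [0.5923 0.1006 0.1003] [324. 207.]
```

View pics/w3.png

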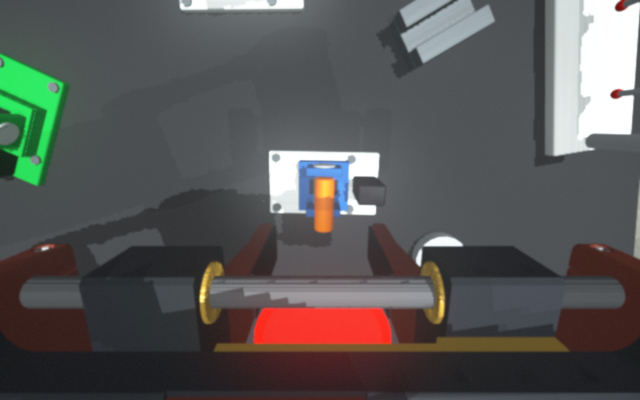

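P2 is centred and square, with its handle at (324,205).

```bash
python3 -m crank '[{"offset":[0.006,0.1,0],"rot":[0,0,0]},{"offset":[0,0.1,0],"rot":[0,0,0]},{"offset":[0,0.1,0],"rot":[0,0,0]},{"offset":[0,0.05,0],"rot":[0,0,0]},{"offset":[0,0.026,0],"rot":[0,0,0]},{"offset":[0,0,0],"rot":[0,0,0]},{"offset":[0,0,0],"rot":[0,0,0]},{"offset":[0,0,0],"rot":[0,0,0]}]'
python3 - <<'E'
from h import *
to(0.593,0.1015,0.088,-10); shot('wrist','w4.png')
E
```

```text
time: 9.1
ee_pos: [0.5931, 0.1005, 0.0907]
eef_rot: [-90.0, -0.2, -10.0]
wrist_force: [-0.4, 0.2, 0.9]
finger_gap: 0.0527
t 9.1 pos [0.5931 0.1005 0.0907] rpy [-89.95  -0.16  -9.97]
rot units [-0.001  0.001  0.004]  shift units after turn [-0.0013  0.0109  0.0039]
```

View pics/w4.png

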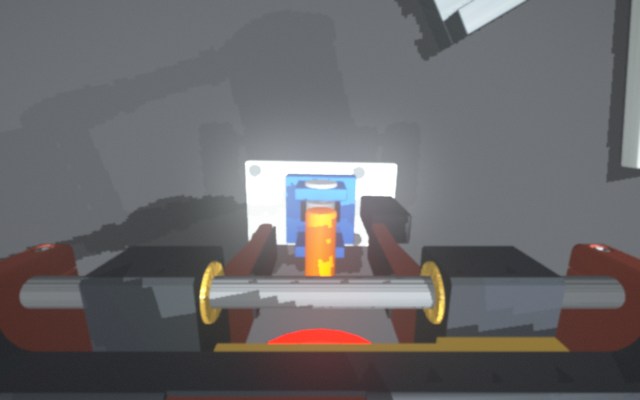

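The handle at (320,240) is midway between the fingers. I'll close and rock it.

```bash
python3 -m crank '[{"offset":[0,0.008,0.004],"rot":[0,0,0]},{"offset":[0,0,0],"rot":[0,0,0]},{"offset":[0,0,0],"rot":[0,0,0]},{"offset":[0,0,0],"rot":[0,0,0]},{"offset":[0,0,0],"rot":[0,0,0]},{"offset":[0,0,0],"rot":[0,0,0]},{"offset":[0,0,0],"rot":[0,0,0]},{"offset":[0,0,0],"rot":[0,0,0]}]' -1 3
python3 -m crank '[{"offset":[0.004,0,0],"rot":[0,0,0]},{"offset":[0.004,0,0],"rot":[0,0,0]},{"offset":[0.004,0,0],"rot":[0,0,0]},{"offset":[0,0,0],"rot":[0,0,0]}]'
python3 -m crank '[{"offset":[0.004,0,0],"rot":[0,0,0]},{"offset":[0,0,0],"rot":[0,0,0]}]'
python3 -m crank '[{"offset":[0.004,0,0],"rot":[0,0,0]},{"offset":[0,0,0],"rot":[0,0,0]}]'
```

```text
time: 9.82
ee_pos: [0.5924, 0.1012, 0.0867]
eef_rot: [-90.0, 0.0, -10.0]
wrist_force: [-0.1, 0.3, 0.3]
finger_gap: 0.0158
time: 10.15
ee_pos: [0.5955, 0.1006, 0.0866]
eef_rot: [-90.0, 0.0, -10.0]
wrist_force: [-0.2, -0.3, 0.5]
finger_gap: 0.0159
time: 10.32
ee_pos: [0.5965, 0.1004, 0.0866]
eef_rot: [-90.0, -0.0, -10.0]
wrist_force: [-1.1, -0.3, 1.7]
finger_gap: 0.0161
time: 10.48
ee_pos: [0.5974, 0.1003, 0.0866]
eef_rot: [-90.0, 0.0, -10.0]
wrist_force: [-0.7, 0.5, 1.3]
finger_gap: 0.0158
```

```bash
python3 -m crank '[{"offset":[0.004,0,0],"rot":[0,0,0]},{"offset":[0,0,0],"rot":[0,0,0]}]'
python3 -m crank '[{"offset":[0,0,0],"rot":[0,0,0]}]'
```

```text
time: 10.65
ee_pos: [0.5982, 0.1001, 0.0866]
eef_rot: [-90.0, 0.0, -10.0]
wrist_force: [-2.5, 0.1, 0.7]
finger_gap: 0.0163
time: 10.73
ee_pos: [0.5982, 0.1002, 0.0866]
eef_rot: [-90.0, 0.0, -10.0]
wrist_force: [-2.4, 0.1, 2.3]
finger_gap: 0.0162
```

```bash
python3 -m crank '[{"offset":[0.003,0,0],"rot":[0,0,0]},{"offset":[0,0,0],"rot":[0,0,0]}]'
python3 -m crank '[{"offset":[0,0,0],"rot":[0,0,0]}]'
```

```text
time: 10.9
ee_pos: [0.599, 0.1, 0.0866]
eef_rot: [-90.0, 0.0, -10.0]
wrist_force: [-2.4, -1.1, 1.0]
finger_gap: 0.0167
time: 10.98
ee_pos: [0.599, 0.1, 0.0866]
eef_rot: [-90.0, 0.0, -10.0]
wrist_force: [-3.2, -0.8, 1.1]
finger_gap: 0.0165
```

```bash
python3 -m crank '[{"offset":[0.003,0,0],"rot":[0,0,0]},{"offset":[0,0,0],"rot":[0,0,0]}]'
python3 -m crank '[{"offset":[0,0,0],"rot":[0,0,0]}]'
python3 - <<'E'
from h import *
shot('wrist','w5.png')
E
```

```text
time: 11.15
ee_pos: [0.5998, 0.0998, 0.0866]
eef_rot: [-90.0, 0.0, -10.0]
wrist_force: [-2.2, 0.7, 1.4]
finger_gap: 0.017
time: 11.23
ee_pos: [0.5998, 0.0998, 0.0867]
eef_rot: [-90.0, -0.0, -10.0]
wrist_force: [-2.2, -0.6, 1.5]
finger_gap: 0.017
```

View pics/w5.png

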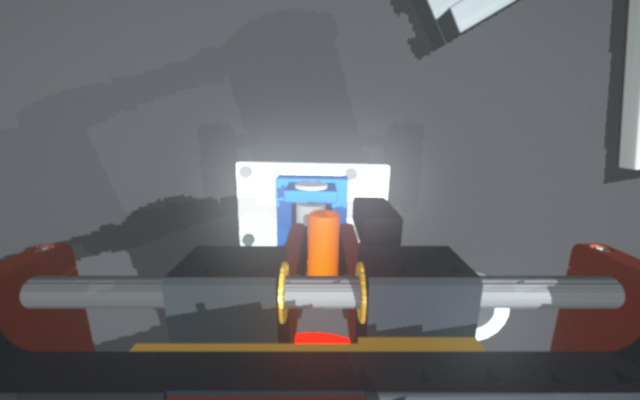

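P2's arm has followed the tool for over 7 mm, about 0.13 rad. The force is level at about 2.2 N, with no hard stop. The base edge moved from 246 to 236 px, which matches the camera's own shift, so the pedestal was not dragged. P2 looks worn. The gap is widening slightly as the leaning arm touches the pads, so I'll raise the pinch a little and go on.

```bash
python3 -m crank '[{"offset":[0,-0.008,0],"rot":[0,0,0]},{"offset":[0,-0.008,0],"rot":[0,0,0]},{"offset":[0,0,0],"rot":[0,0,0]}]'
python3 -m crank '[{"offset":[0.004,0,0],"rot":[0,0,0]},{"offset":[0.004,0,0],"rot":[0,0,0]},{"offset":[0,0,0],"rot":[0,0,0]}]'
python3 -m crank '[{"offset":[0,0,0],"rot":[0,0,0]}]'
```

```text
time: 11.53
ee_pos: [0.5996, 0.1, 0.0903]
eef_rot: [-90.0, 0.0, -10.0]
wrist_force: [-1.1, 0.3, -2.0]
finger_gap: 0.0163
time: 11.78
ee_pos: [0.6017, 0.0996, 0.0903]
eef_rot: [-90.0, 0.0, -10.0]
wrist_force: [-2.1, 0.6, -3.5]
finger_gap: 0.0173
time: 11.87
ee_pos: [0.6017, 0.0996, 0.0903]
eef_rot: [-90.0, 0.0, -10.0]
wrist_force: [-2.4, 0.5, -3.4]
finger_gap: 0.0169
```

```bash
python3 -m crank '[{"offset":[0.004,0,0],"rot":[0,0,0]},{"offset":[0.003,0.003,0],"rot":[0,0,0]},{"offset":[0,0,0],"rot":[0,0,0]}]'
python3 -m crank '[{"offset":[0.003,0,0],"rot":[0,0,0]},{"offset":[0,0,0],"rot":[0,0,0]},{"offset":[0,0,0],"rot":[0,0,0]}]'
python3 - <<'E'
from h import *
shot('wrist','w6.png');im=shot('side','s6.png')
cv2.imwrite('pics/s6c.png',cv2.resize(im[120:220,280:400,::-1],None,fx=5,fy=5,interpolation=cv2.INTER_CUBIC))
E
```

```text
time: 12.12
ee_pos: [0.6038, 0.0992, 0.0902]
eef_rot: [-90.0, -0.0, -10.0]
wrist_force: [-1.9, -0.1, -1.6]
finger_gap: 0.0178
time: 12.37
ee_pos: [0.6039, 0.0992, 0.0902]
eef_rot: [-90.0, 0.0, -10.0]
wrist_force: [-5.3, 0.2, 0.8]
finger_gap: 0.0175
```

View pics/w6.png

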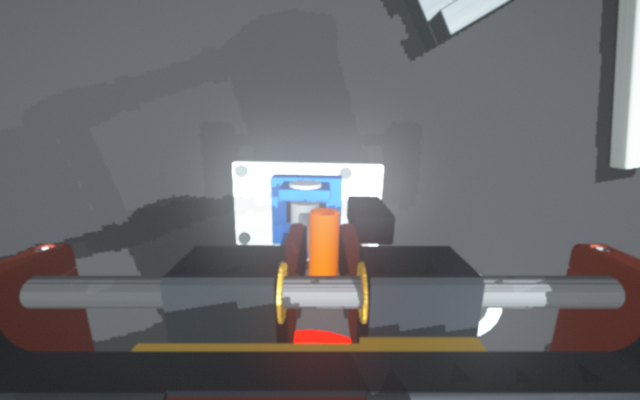

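View pics/s6c.png

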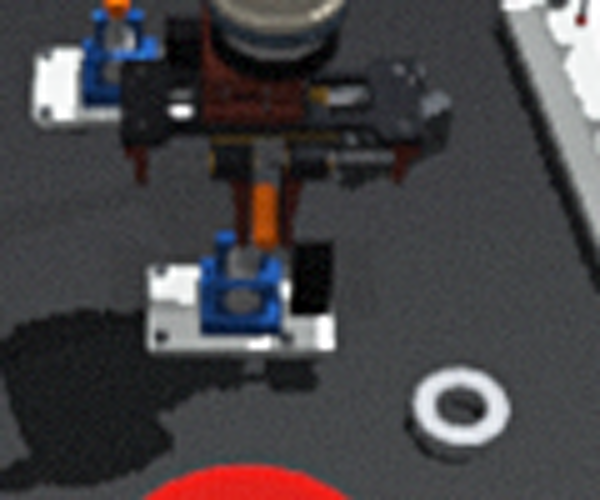

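The hard stop comes only at 11–12 mm, so P2 is the worn one, now rocked fully towards its block. In the crop the orange handle leans clearly towards the block. Now I'll rock it the other way.

```bash
python3 -m crank '[{"offset":[-0.008,0,0],"rot":[0,0,0]},{"offset":[-0.008,0,0],"rot":[0,0,0]},{"offset":[-0.008,0,0],"rot":[0,0,0]},{"offset":[-0.008,0,0],"rot":[0,0,0]},{"offset":[-0.008,0,0],"rot":[0,0,0]},{"offset":[-0.008,0,0],"rot":[0,0,0]},{"offset":[-0.008,0,0],"rot":[0,0,0]},{"offset":[-0.008,0,0],"rot":[0,0,0]},{"offset":[-0.008,0,0],"rot":[0,0,0]},{"offset":[0,0,0],"rot":[0,0,0]}]'
python3 -m crank '[{"offset":[-0.008,0,0],"rot":[0,0,0]},{"offset":[-0.006,0,0],"rot":[0,0,0]},{"offset":[0,0,0],"rot":[0,0,0]}]'
python3 -m crank '[{"offset":[-0.006,0,0],"rot":[0,0,0]},{"offset":[0,0,0],"rot":[0,0,0]}]'
```

```text
time: 13.3
ee_pos: [0.586, 0.1024, 0.0897]
eef_rot: [-90.0, 0.0, -10.0]
wrist_force: [0.1, 0.7, 1.8]
finger_gap: 0.016
time: 13.55
ee_pos: [0.5829, 0.103, 0.0897]
eef_rot: [-90.0, 0.0, -10.0]
wrist_force: [1.2, 1.2, -0.5]
finger_gap: 0.0168
time: 13.72
ee_pos: [0.5814, 0.1032, 0.0897]
eef_rot: [-90.0, 0.0, -10.0]
wrist_force: [2.7, 1.6, -0.7]
finger_gap: 0.0177
```

```bash
python3 -m crank '[{"offset":[-0.004,0,0],"rot":[0,0,0]},{"offset":[0,0,0],"rot":[0,0,0]}]'
python3 -m crank '[{"offset":[-0.004,0,0],"rot":[0,0,0]},{"offset":[0,0,0],"rot":[0,0,0]},{"offset":[0,0,0],"rot":[0,0,0]}]'
```

```text
time: 13.88
ee_pos: [0.5804, 0.1034, 0.0897]
eef_rot: [-90.0, 0.0, -10.0]
wrist_force: [1.9, 1.2, -0.7]
finger_gap: 0.0179
time: 14.13
ee_pos: [0.5796, 0.1034, 0.0897]
eef_rot: [-90.0, -0.0, -10.0]
wrist_force: [3.3, 1.5, -1.5]
finger_gap: 0.0177
```

The arm leans well over away from the block, at the stop. I'll release it, rise, and turn the jaws across the block.

```bash
python3 -m crank '[{"offset":[0,0,0],"rot":[0,0,0]},{"offset":[0,0,0],"rot":[0,0,0]},{"offset":[0,0,0],"rot":[0,0,0]},{"offset":[0,-0.08,0],"rot":[0,0,0]},{"offset":[0,-0.15,0],"rot":[0,0,0]},{"offset":[0,-0.15,0],"rot":[0,0,0]},{"offset":[0,0,0],"rot":[0,0,0]},{"offset":[0,0,0],"rot":[0,0,0]}]' 0.2
python3 - <<'E'
from h import *
shot('wrist','w7.png')
for cam in ['wrist','side','scene']:
    if cam!='wrist': shot(cam,cam+'7.png')
    for l in ['base_a','block_a','handle_a']:
        for r in nets.mark_of(cam,l):
            if abs(r['at'][1]-.1)<.06 and r['at'][0]>.5: print(cam,l,round(r['score'],2),np.array(r['at']).round(4),proj(cam,r['at']).round())
to(0.636,0.094,0.2,-100)
E
```

```text
time: 14.8
ee_pos: [0.5807, 0.1035, 0.1885]
eef_rot: [-89.9, -0.3, -10.0]
wrist_force: [-0.6, -0.3, 0.1]
finger_gap: 0.0528
wrist base_a 0.7 [0.5857 0.1079 0.0037] [327. 178.]
wrist block_a 0.68 [0.6369 0.0946 0.0405] [380. 189.]
wrist handle_a 0.77 [0.5834 0.1012 0.0973] [328. 206.]
side base_a 0.82 [0.5941 0.0988 0.0042] [328. 183.]
side block_a 0.87 [0.6331 0.0936 0.0422] [341. 175.]
side handle_a 0.65 [0.5757 0.1024 0.096 ] [323. 164.]
scene base_a 0.56 [0.5893 0.1027 0.0056] [350. 240.]
scene base_a 0.36 [0.6394 0.0962 0.039 ] [340. 240.]
scene block_a 0.79 [0.6369 0.0941 0.0407] [340. 239.]
scene handle_a 0.63 [0.5802 0.1065 0.0954] [354. 216.]
t 15.4 pos [0.5795 0.1035 0.1846] rpy [-9.001e+01  2.000e-02 -9.990e+00]
rot units [ 1.e-03  2.e+00 -0.e+00]  shift units after turn [-0.002  -0.0615  0.2291]
```

View pics/w7.png

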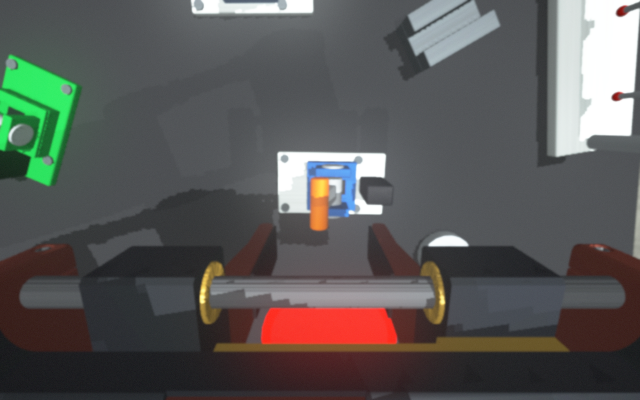

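The picture shows the arm leaning left, away from the block at (377,190), and the base edges square to the tool. Next I'll rotate 90° and move over the block.

```bash
python3 -m crank '[{"offset":[0,0,0],"rot":[0,0.154,0]},{"offset":[0,0,0],"rot":[0,0.154,0]},{"offset":[0,0,0],"rot":[0,0.154,0]},{"offset":[0,0,0],"rot":[0,0.154,0]},{"offset":[0,0,0],"rot":[0,0.154,0]},{"offset":[0,0,0],"rot":[0,0.154,0]},{"offset":[0,0,0],"rot":[0,0.154,0]},{"offset":[0,0,0],"rot":[0,0.154,0]},{"offset":[0,0,0],"rot":[0,0.154,0]},{"offset":[0,0,0],"rot":[0,0.154,0]}]'
python3 -m crank '[{"offset":[0,0,0],"rot":[0,0.154,0]},{"offset":[0,0,0],"rot":[0,0.154,0]},{"offset":[0,0,0],"rot":[0,0.154,0]},{"offset":[-0.002,0,0.114],"rot":[0,0,0]},{"offset":[0,0,0.114],"rot":[0,0,0]},{"offset":[0,0,0],"rot":[0,0,0]},{"offset":[0,0,0],"rot":[0,0,0]},{"offset":[0,0,0],"rot":[0,0,0]}]'
python3 - <<'E'
from h import *
to(0.636,0.094,0.035,-100); shot('wrist','w8.png')
for l in ['block_a','base_a']:
    for r in nets.mark_of('wrist',l):
        print(l,round(r['score'],2),np.array(r['at']).round(4),proj('wrist',r['at']).round())
E
```

```text
time: 16.23
ee_pos: [0.5796, 0.1035, 0.1849]
eef_rot: [-90.0, -0.0, -79.6]
wrist_force: [-1.1, 0.6, -0.3]
finger_gap: 0.0527
time: 16.9
ee_pos: [0.6354, 0.094, 0.1847]
eef_rot: [-90.0, -0.0, -100.1]
wrist_force: [0.1, -0.7, -0.2]
finger_gap: 0.0525
t 16.9 pos [0.6354 0.094  0.1847] rpy [ -90.05   -0.   -100.08]
rot units [ 0.001 -0.002  0.   ]  shift units after turn [-3.000e-04  5.989e-01  2.300e-03]
block_a 0.85 [0.5954 0.3118 0.0383] [131. 260.]
block_a 0.81 [0.6353 0.0989 0.04  ] [316. 192.]
base_a 0.73 [0.5892 0.1095 0.007 ] [315. 225.]
base_a 0.17 [ 0.5535 -0.1037 -0.002 ] [496. 221.]
```

View pics/w8.png

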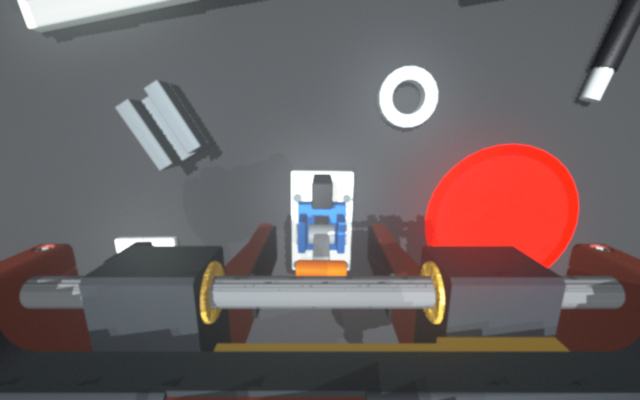

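The block at (322,190) is centred between the fingers, so I'll descend and grip it.

```bash
python3 -m crank '[{"offset":[0,0.15,0],"rot":[0,0,0]},{"offset":[0,0.15,0],"rot":[0,0,0]},{"offset":[0,0.15,0.002],"rot":[0,0,0]},{"offset":[0,0.08,0],"rot":[0,0,0]},{"offset":[0,0.04,0],"rot":[0,0,0]},{"offset":[0,0.028,0],"rot":[0,0,0]},{"offset":[0,0,0],"rot":[0,0,0]},{"offset":[0,0,0],"rot":[0,0,0]}]'
python3 -m crank '[{"offset":[0,0,0],"rot":[0,0,0]},{"offset":[0,0,0],"rot":[0,0,0]},{"offset":[0,0,0],"rot":[0,0,0]},{"offset":[0,0,0],"rot":[0,0,0]},{"offset":[0,0,0],"rot":[0,0,0]},{"offset":[0,0,0],"rot":[0,0,0]},{"offset":[0,0,0],"rot":[0,0,0]},{"offset":[0,0,0],"rot":[0,0,0]}]' -1 30
python3 - <<'E'
from h import *
s=readout.sense();print(s['torque'],s['wrist_force'])
shot('wrist','w9.png')
to(0.552+0.0443,-0.105-0.0078,s['ee_pos'][2],-100)
E
```

```text
time: 17.72
ee_pos: [0.6372, 0.0941, 0.0375]
eef_rot: [-89.8, 0.0, -100.1]
wrist_force: [0.3, 0.1, 0.2]
finger_gap: 0.0525
time: 18.38
ee_pos: [0.6365, 0.0941, 0.0357]
eef_rot: [-90.0, 0.0, -100.1]
wrist_force: [0.2, 0.5, 1.1]
finger_gap: 0.02
[ 0.15905256  0.14387924 -0.18464338] [0.23709236 0.47144614 1.06934062]
t 18.43 pos [0.6365 0.0941 0.0357] rpy [-8.9970e+01  3.0000e-02 -1.0008e+02]
rot units [-0.001 -0.002 -0.001]  shift units after turn [ 0.843   0.     -0.0146]
```

View pics/w9.png

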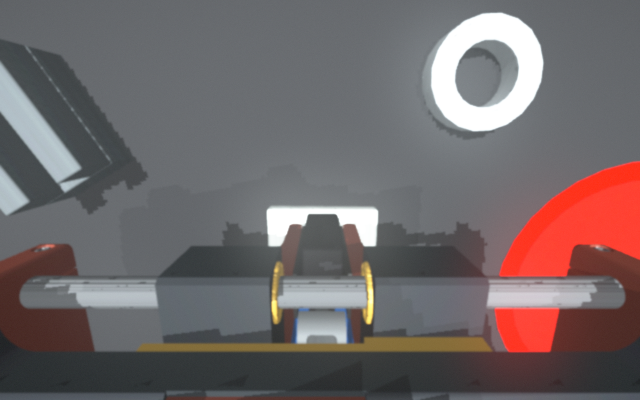

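The block is gripped with a 20 mm gap, so I'll slide it to the mat.

```bash
python3 -m crank '[{"offset":[0.02,0,0],"rot":[0,0,0]},{"offset":[0.04,0,-0.001],"rot":[0,0,0]},{"offset":[0.04,0,-0.001],"rot":[0,0,0]},{"offset":[0.04,0,-0.001],"rot":[0,0,0]},{"offset":[0.04,0,-0.001],"rot":[0,0,0]},{"offset":[0.04,0,-0.001],"rot":[0,0,0]},{"offset":[0.04,0,-0.001],"rot":[0,0,0]},{"offset":[0.04,0,-0.001],"rot":[0,0,0]},{"offset":[0.04,0,-0.001],"rot":[0,0,0]},{"offset":[0.04,0,-0.001],"rot":[0,0,0]}]'
python3 -m crank '[{"offset":[0.04,0,0],"rot":[0,0,0]},{"offset":[0.04,0,-0.001],"rot":[0,0,0]},{"offset":[0.04,0,-0.001],"rot":[0,0,0]},{"offset":[0.04,0,-0.001],"rot":[0,0,0]},{"offset":[0.04,0,-0.001],"rot":[0,0,0]},{"offset":[0.04,0,-0.001],"rot":[0,0,0]},{"offset":[0.04,0,0],"rot":[0,0,0]},{"offset":[0.04,0,0],"rot":[0,0,0]},{"offset":[0.04,0,0],"rot":[0,0,0]},{"offset":[0.04,0,0],"rot":[0,0,0]}]'
python3 -m crank '[{"offset":[0.04,0,0],"rot":[0,0,0]},{"offset":[0.02,0,0],"rot":[0,0,0]},{"offset":[0,0,0],"rot":[0,0,0]},{"offset":[0,0,0],"rot":[0,0,0]},{"offset":[0,0,0],"rot":[0,0,0]}]'
python3 - <<'E'
from h import *
to(0.552+0.0443,-0.105-0.0078,.0357,-100)
im=shot('side','s10.png')
cv2.imwrite('pics/s10c.png',cv2.resize(im[150:300,250:420,::-1],None,fx=4,fy=4,interpolation=cv2.INTER_CUBIC))
E
```

```text
time: 19.27
ee_pos: [0.6177, 0.0019, 0.0358]
eef_rot: [-90.0, 0.2, -100.0]
wrist_force: [1.5, 6.5, 2.5]
finger_gap: 0.0198
time: 20.1
ee_pos: [0.599, -0.0963, 0.0358]
eef_rot: [-90.0, 0.2, -100.0]
wrist_force: [1.3, 7.0, 3.6]
finger_gap: 0.02
time: 20.52
ee_pos: [0.5961, -0.1127, 0.0357]
eef_rot: [-90.0, -0.1, -100.1]
wrist_force: [-0.3, -1.1, 4.1]
finger_gap: 0.0201
t 20.52 pos [ 0.5961 -0.1127  0.0357] rpy [-8.9980e+01 -5.0000e-02 -1.0009e+02]
rot units [-0.    -0.002  0.001]  shift units after turn [ 0.0003 -0.      0.0009]
```

View pics/s10c.png

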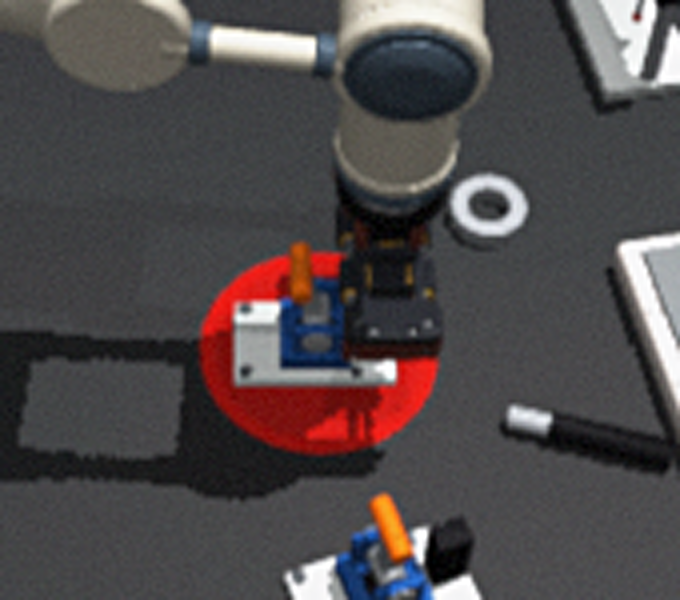

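The base is inside the mat with margin all round, and the arm leans away from the block. I'll release and rise clear.

```bash
python3 -m crank '[{"offset":[0,0,0],"rot":[0,0,0]},{"offset":[0,0,0],"rot":[0,0,0]},{"offset":[0,0,0],"rot":[0,0,0]},{"offset":[0,0,0],"rot":[0,0,0]},{"offset":[0,-0.05,0],"rot":[0,0,0]},{"offset":[0,-0.15,0],"rot":[0,0,0]},{"offset":[0,-0.15,0],"rot":[0,0,0]},{"offset":[0,-0.15,0],"rot":[0,0,0]},{"offset":[0,-0.15,0],"rot":[0,0,0]},{"offset":[0,-0.15,0],"rot":[0,0,0]}]' 0.2
python3 -m crank '[{"offset":[0,0,0],"rot":[0,0,0]},{"offset":[0,0,0],"rot":[0,0,0]},{"offset":[0,0,0],"rot":[0,0,0]}]'
python3 - <<'E'
from h import *
shot('scene','f0.png');im=shot('side','f1.png')
a=cv2.imread('pics/f0.png')
cv2.imwrite('pics/fc.png',np.hstack([cv2.resize(im[180:310,260:400,::-1],(390,362)),cv2.resize(a[160:290,230:370],(390,362))]))
for cam in ['scene','side']:
    if cam=='scene': imaging.get_image(cam)
    for l in ['base_a','block_a','handle_a','mat_center']:
        for r in nets.mark_of(cam,l):
            if r['at'][0]>.5: print(cam,l,round(r['score'],2),np.array(r['at']).round(4))
    if cam=='scene': imaging.get_image('side')
E
```

```text
time: 21.4
ee_pos: [0.5957, -0.1121, 0.2384]
eef_rot: [-89.9, -0.0, -100.1]
wrist_force: [-0.3, -0.2, -0.8]
finger_gap: 0.0528
time: 21.65
ee_pos: [0.596, -0.1122, 0.2355]
eef_rot: [-90.0, -0.0, -100.1]
wrist_force: [0.8, -0.9, -0.4]
finger_gap: 0.0527
scene base_a 0.88 [ 0.5503 -0.1038  0.0034]
scene base_a 0.78 [ 0.5592 -0.314   0.0063]
scene base_a 0.74 [0.5466 0.3224 0.0041]
scene block_a 0.8 [0.5964 0.3123 0.0383]
scene block_a 0.68 [ 0.5998 -0.3035  0.037 ]
scene block_a 0.56 [ 0.6003 -0.1109  0.0387]
scene block_a 0.43 [ 0.5591 -0.3143  0.0089]
scene handle_a 0.63 [ 0.5587 -0.3103  0.0976]
scene handle_a 0.58 [0.5494 0.3214 0.094 ]
scene handle_a 0.47 [ 0.5381 -0.1007  0.0952]
scene mat_center 0.6 [ 0.5511 -0.1083  0.002 ]
side base_a 0.93 [ 0.557  -0.308   0.0041]
side base_a 0.75 [0.5477 0.3224 0.006 ]
side base_a 0.65 [ 0.5526 -0.1085  0.0061]
side base_a 0.45 [ 0.6014 -0.3057  0.0369]
side base_a 0.36 [ 0.5529 -0.1055  0.0047]
side block_a 0.76 [0.5954 0.3101 0.0416]
side block_a 0.6 [ 0.6046 -0.3027  0.0353]
side block_a 0.58 [ 0.5941 -0.1119  0.0426]
side handle_a 0.58 [0.5478 0.3169 0.0998]
side handle_a 0.44 [ 0.5523 -0.3126  0.1027]
side handle_a 0.43 [ 0.5351 -0.1034  0.0951]
side mat_center 0.69 [ 0.5535 -0.1084  0.0024]
```

View pics/fc.png

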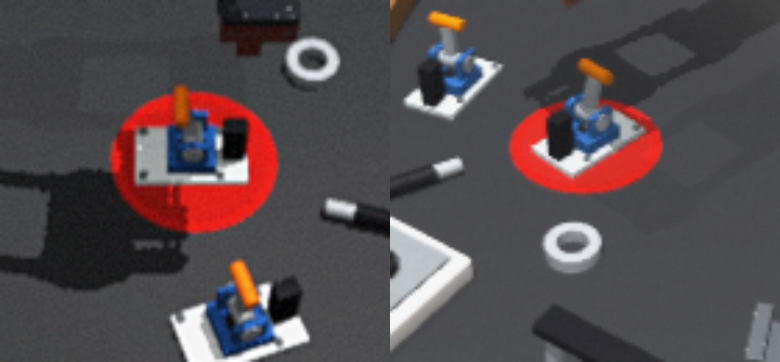

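View pics/f0.png

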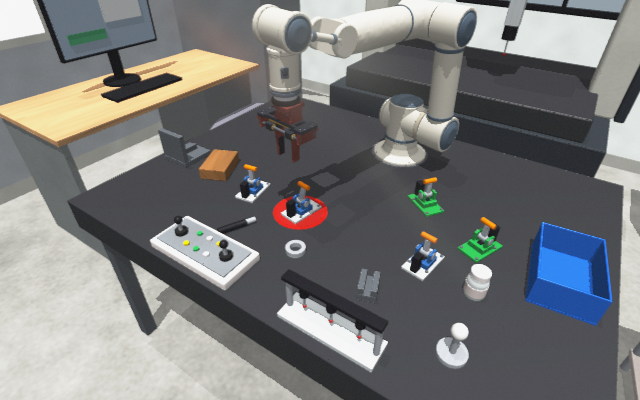

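Both views show the base wholly on the mat, centred to within about 4 mm with roughly 15 mm or more of margin. The handle sits about 14 mm off centre, away from the block, which is a lean of about 0.24 rad. Everything else stands where it was.

```bash
python3 -c "
from workcell import job; print(job.job_done())"
```

```text
the job is handed in; nothing more can be done
None
```

The worn pedestal is on the red mat with its arm leaning away from its grip block, and the job is handed in. It took about 22 s of the 72 s allowed.

- **Finding the worn one:** The left pedestal (y ≈ 0.32) stopped hard both ways at about ±0.085 rad, so it is sound. The middle one (y ≈ 0.10) went on to about ±0.23 rad, so it is the worn one. I did not rock the third pedestal (y ≈ -0.31), because only one of the three is worn.
- **Rocking and sliding:** I rocked the worn arm to its stop towards the block, then to the stop away from it, and left it there. I then gripped the block and slid the pedestal about 210 mm at constant height onto the mat.
- **Last checks:** Both fixed cameras show the base wholly on the mat, within about 4 mm of its centre. The arm leans away from the block by about 0.24 rad, and the gripper is well clear. The two sound pedestals read where they were before, within the networks' 4 mm error, and the other things look undisturbed.
- **Force at the stops:** It briefly read about 5 N on the worn pedestal and about 4 N on the left one. Those readings are at or just over the 4 N that can drag a pedestal, but I saw no movement in the pictures.

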